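Tap the plate down onto its parallels

ROBOT

A 6-joint arm with a two-finger parallel gripper is mounted at the origin on the work surface. World frame = base frame: x ahead of the robot, y to its left, z up, the work surface at z = 0. Lengths are in m, angles in rad, forces in N, time in s.
With the tool pointing down it reaches from about 0.275 to 0.975 m from the base axis. Payload 8.4 kg.
Tool frame: the origin (TCP) lies on the front face of the gripper's body, between the roots of the fingers; the fingertips stand 88 mm ahead of it and the grasp point (between the pads) lies arm.pinch_z ahead of it (arm.pinch_z is the distance from the TCP to the grasp point, in m); x points along the fingers, z is the direction in which the jaws open and shut, and the axes are right-handed (so a half turn about x gives the same grasp; the last joint's range is limited). The gripper opens to 92 mm and grips with 3 to 60 N. Pads are 20 mm wide; open, the fingers measure 128 mm over their backs; the gripper's body (75 mm by 189 mm) begins 69 mm behind the grasp point.
Start: joints at [1.149, 0.353, 1.633, -0, 1.155, -0.002], TCP at [0.255, 0.571, 0.303] pointing down, gripper open.
Joint ranges: [-2.63, 2.63], [-0.92, 2.1], [0.06, 2.66], [-1.3, 4.44], [0, 2.69], [-3.02, 3.02]. Speed limits (rad/s): [2.22, 2.22, 2.79, 3.14, 3.14, 3.14].

INTERFACE

Orientations are given as a unit quaternion [w, x, y, z].
In Python, from station import arm gives the robot as it stands. The module is installed in compiled form; this text tells all that it offers.
- The arm moves only by the shell command python3 -m inch 'ROWS'. ROWS is JSON, a list of rows, each an object with "claw": the closure in counts, from 0 (fully open) to 255 (shut); "delta_pos": the shift along the tool's x, y, z in m, a list of three; "angular": the turn, a rotation vector about the tool's x, y, z in rad, a list of three. A call has 1 to 20 rows; each row is the pose to reach, as a shift and turn from the pose commanded when the call began, along the tool's axes at that moment; what a row does not reach only later rows make up. A row lasts 1/12 s, in which the tool goes at most 41.7 mm and 7.16 degrees, less where a joint would pass 70% of its speed; a pose out of reach is approached as far as the arm can. A call with a gripper value outside its range is refused whole. The fingers move at their own pace and stop on an object; the grip force is fixed at half the most. Time passes only in rows, so rows that repeat a pose let the fingers close. It gives the time, the measured TCP pose, the force and the opening at its end, in the units of the state.
- arm.observe(): the state, without advancing time (a new reading comes with each control period).
- arm.read_camera(name): name is "scene" or "top"; returns the picture (384x512x3 uint8, blue, green, red); there is no depth.
- arm.camera_params(name): a dict with "fov_y" (degrees; the focal length in pixels is half the picture's height over the tangent of half this angle, whatever the lens; pixels are square), "cx", "cy" (the principal point, pixels), "R" (3x3) and "t" (3): a world point X has camera coordinates R X + t. Camera axes: x right, y down, z forward; pixel columns grow to the right and rows downward; lengths in m; the calibration is good to about 2 mm. A picture is of the moment at which its call begins. camera_params takes no time and is no camera call.
- arm.job_done(): hands the job in, once; it reports no verdict.
The state is a dict: "time": time; "joints": joint angles; "qvel": joint speeds; "joint_torque": joint torques, N m; "tool_pos": TCP position; "tool_rot": TCP orientation; "contact_force": force on the tool from outside, world axes, zero at the start; "wrist_torque": the same for the moment, N m; "gripper_width": finger opening in m.
Only numpy, scipy, OpenCV 4.12 (cv2) and the standard library are available. Lean on these libraries where they do the work, as an engineer would, in place of code of your own. Each camera call takes 0.05 s, during which the arm holds its last target.

TASK

The aluminium plate in the blue vise is standing too high: take the tapper with the white nylon head and push or tap the plate with it straight down until the plate sits fully home on the two parallels and they can no longer slide. Then stand the tapper back upright about where you took it from and let go. Keep the bare gripper off the plate, and leave the steel-headed tapper alone.

Things in the scene. Friction and masses are not known exactly. Their poses are not given: they have to be found in the camera images.
- tapper_mid (a point): the right tool: loose tapper standing on the table, 90 mm tall, with a WHITE nylon head 44 mm across and 22 mm high at the bottom (its flat underside is the striking face) and a round wooden handle 24 mm across above. This point is on its axis, half-way up, 45 mm above the striking face: grip the handle here from above. z points up the handle. Weighs 0.15 to 0.26 kg.
- steel_tapper_mid (a point): the wrong tool, leave alone: same shape and size but with a DARK STEEL head; point on its axis, 45 mm above its foot. The two tappers and a syringe standing on end (87 mm tall) swap places between starts, over 80 mm apart; a yellow tape roll (100 mm across, 24 mm high) lies beyond them.
- plate_top (a point): centre of the top of the aluminium plate in the blue vise (fixed); x across the jaws, z up. Plate 49 (x) by 88 (y) by 30 mm; jaw tops 73 mm above the table. Beneath it two loose steel parallels, bars 20 mm high, their ends showing. Seated on them, this point is 85 mm above the table; at the start 89 to 95. The vise reaches 124 mm to -x (screw), 100 mm to +x, 65 mm to each side, all lower.
- plate (a joint): how far down the plate has slid in the jaws, in m, growing downwards: 0 to 0.006 at the start, 0.010 when it meets the parallels, which stop it hard. The jaws grip it, so it moves only when pushed with about 9 N or more, stays wherever it is left and cannot tilt; push until the force rises to 15 to 20 N to seat it.
Things that resemble listed ones, but are neither listed nor needed, are in the scene too. What is shaped like the part that bears tapper_mid but green is not meant.

How it is judged:
By the outcome, as a careful person would: the job done as asked, in the order asked, and still so for the second after the job is handed in, with the robot touching nothing.
It also fails if it takes over 51 s, if anything falls off the work surface, if the arm or the gripper's body presses on something with over 40 N, if the wrist force passes 120 N, or if a joint passes its speed limit or range.

## Working session

There is one attempt and no reset: what is moved stays moved. The work goes in short steps, Python scripts to look and compute and a shell command to move; the robot and the scene stay as the last step left them, time stands still between calls to the robot, and variables do not carry over. Pictures are saved under pics/ and viewed, and the job is handed in when it is done.

```bash
mkdir -p pics; ls; python3 - <<'E'
from station import arm
import cv2
s=arm.observe()
print(s, arm.pinch_z)
for n in ("scene","top"):
    cv2.imwrite(f"pics/{n}0.png",arm.read_camera(n)); print(n,arm.camera_params(n))
E
```

```text
pics
{'time': 0.0, 'joints': array([ 1.14861814e+00,  3.53623985e-01,  1.63412937e+00, -1.85462138e-05,
        1.15520232e+00, -2.40605096e-03]), 'qvel': array([ 4.55655731e-04, -5.24944697e-05, -1.29010740e-03, -1.27671307e-04,
        8.16343072e-04, -1.80215018e-04]), 'joint_torque': array([ 1.28451367e-03, -5.93853521e+01, -3.34204173e+01,  6.97968691e-02,
        2.37493106e-02, -1.33978051e-04]), 'tool_pos': array([0.25457412, 0.57039288, 0.30198074]), 'tool_rot': array([ 0.59279833, -0.38512158,  0.59360164,  0.38458888]), 'contact_force': array([-0.7907087 , -0.08935324,  0.2654015 ]), 'wrist_torque': array([ 0.01469653, -0.0384491 ,  0.00916024]), 'gripper_width': 0.09193343163731904} 0.0694
scene {'fov_y': 50.48036593777036, 'cx': 257.11047958450695, 'cy': 190.35465228905264, 'R': array([[ 0.55874459,  0.829292  , -0.00890345],
       [ 0.66038966, -0.45138771, -0.60011218],
       [-0.50168713,  0.32942968, -0.7998663 ]]), 't': array([-0.26724134, -0.30816732,  1.29303848])}
top {'fov_y': 44.77242508313028, 'cx': 256.61217867744784, 'cy': 195.29540852188384, 'R': array([[-0.02833685, -0.99885582, -0.03852378],
       [-0.99517223,  0.03181318, -0.09284481],
       [ 0.09396415,  0.03570687, -0.99493505]]), 't': array([-0.00602487,  0.51729768,  0.90458902])}
```

View pics/scene0.png

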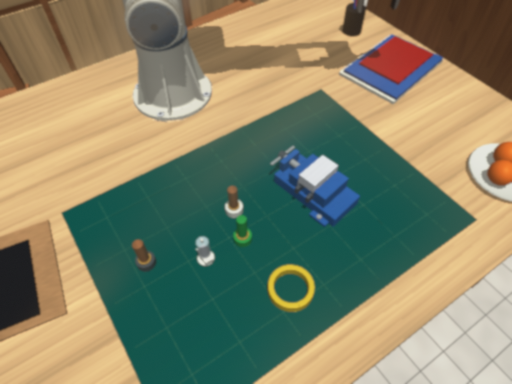

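View pics/top0.png

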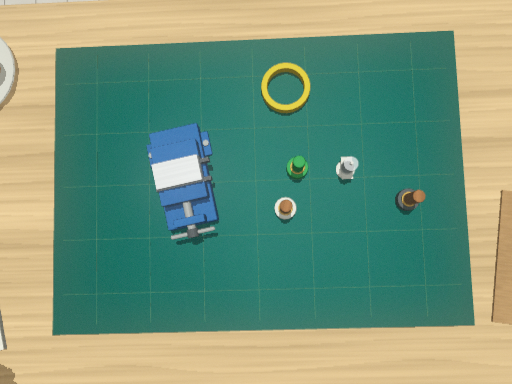

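```bash
cat > h.py <<'E'
import numpy as np, cv2
from station import arm
def P(n):
    c=arm.camera_params(n); f=192/np.tan(np.radians(c["fov_y"])/2)
    return f,c["cx"],c["cy"],np.array(c["R"]),np.array(c["t"])
def proj(n,X):
    f,cx,cy,R,t=P(n); c=R@np.array(X,float)+t; return np.round([cx+f*c[0]/c[2],cy+f*c[1]/c[2]],1)
def onz(n,u,v,z):
    f,cx,cy,R,t=P(n); d=R.T@np.array([(u-cx)/f,(v-cy)/f,1]); o=-R.T@t
    return np.round(o+d*(z-o[2])/d[2],4)
def crop(src,u0,v0,u1,v1,k,out):
    im=cv2.imread(src) if isinstance(src,str) else src
    cv2.imwrite(out,cv2.resize(im[v0:v1,u0:u1],None,fx=k,fy=k,interpolation=cv2.INTER_CUBIC))
E
python3 - <<'E'
from h import *
crop("pics/top0.png",255,140,355,230,8,"pics/c_tap.png")
crop("pics/top0.png",130,110,230,245,4,"pics/c_vise.png")
crop("pics/scene0.png",190,170,290,260,8,"pics/c_stap.png")
crop("pics/scene0.png",260,130,370,230,5,"pics/c_svise.png")
for n in("top","scene"):print(n,proj(n,[.255,.571,.3]))
for u,v,z in[(285,208,.09),(297,164,.09),(348,162,.087),(418,196,.09),(286,88,.024),(178,173,.09)]:print(onz("top",u,v,z))
E
```

```text
top [-169.9  377.2]
scene [383.7 -20.9]
[ 0.4855 -0.0756  0.09  ]
[ 0.5665 -0.1006  0.09  ]
[ 0.5675 -0.1951  0.087 ]
[ 0.4999 -0.3185  0.09  ]
[ 0.7337 -0.0875  0.024 ]
[0.5572 0.1219 0.09  ]
```

View pics/c_tap.png

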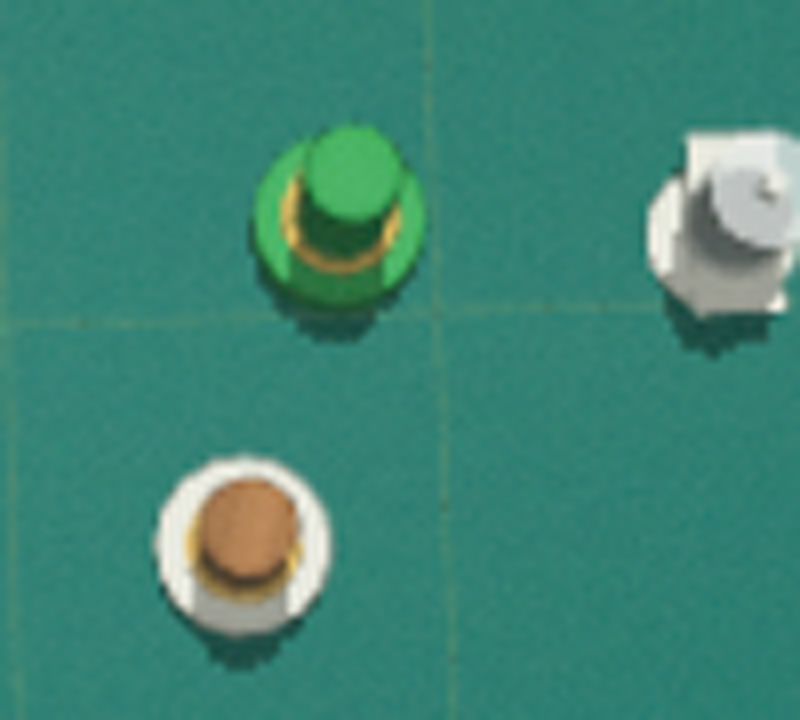

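View pics/c_vise.png

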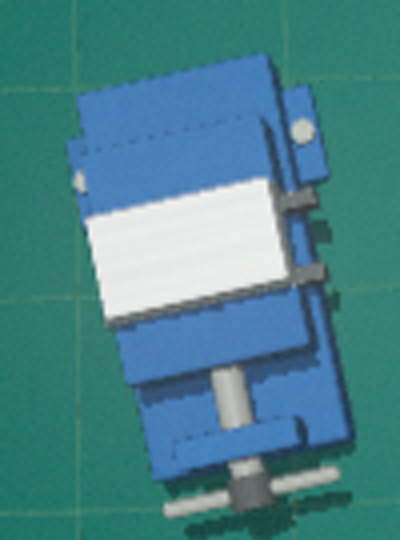

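View pics/c_stap.png

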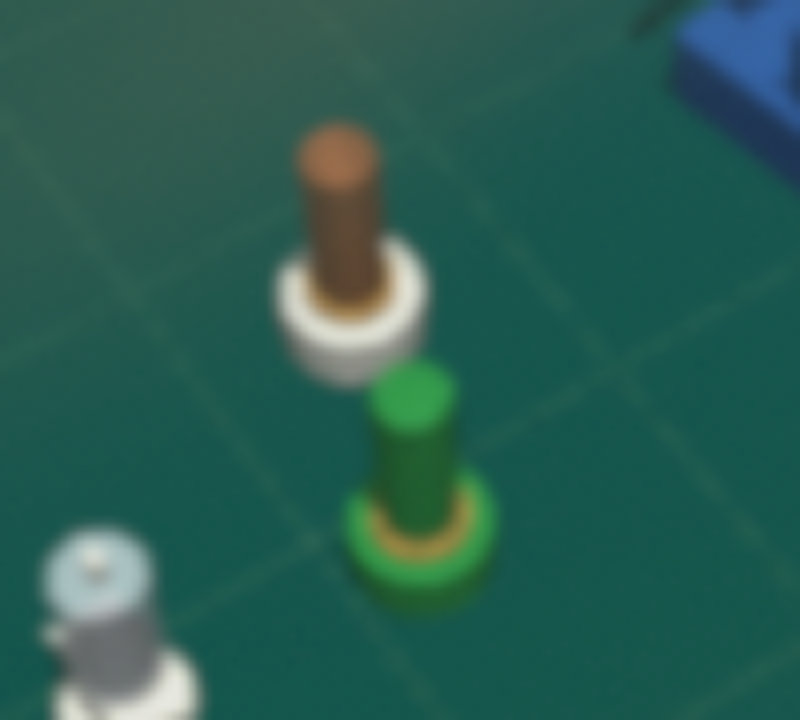

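View pics/c_svise.png

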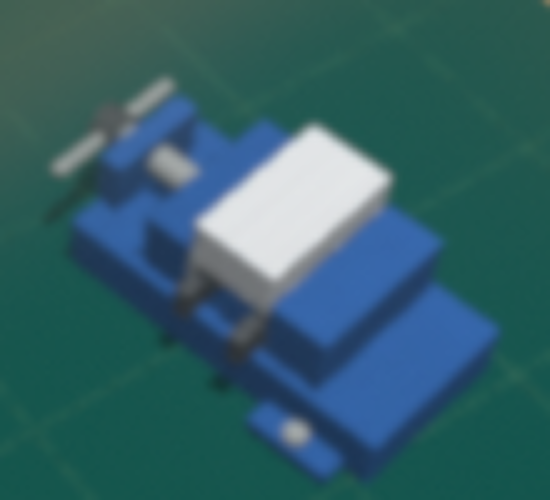

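```bash
python3 - <<'E'
from h import *
from scipy.spatial.transform import Rotation as Ro
q=lambda v,k,o:(v+.5)/k-.5+o
t=lambda x,y:(q(x,8,255),q(y,8,140)); s=lambda x,y:(q(x,8,190),q(y,8,170))
print("handle top",onz("top",*t(249,527),.09),onz("scene",*s(340,155),.09))
print("head",onz("top",*t(243.5,542),.022),onz("scene",*s(350,290),.022))
print("green",onz("top",*t(352,172),.09),onz("top",*t(339,218),.022))
for z in(.089,.095):
  C=np.array([onz("top",q(x,4,130),q(y,4,110),z) for x,y in[(85,218),(268,178),(290,278),(108,318)]])
  D=np.array([onz("scene",q(x,5,260),q(y,5,130),z) for x,y in[(315,122),(393,180),(272,280),(195,218)]])
  for A in(C,D):
    A=A[:,:2]; print(z,A.mean(0),np.linalg.norm(A-np.roll(A,-1,0),axis=1))
print(C,D)
st=arm.observe(); R=Ro.from_quat(st["tool_rot"],scalar_first=True).as_matrix(); print(R)
E
```

```text
handle top [ 0.4902 -0.077   0.09  ] [ 0.4904 -0.0776  0.09  ]
head [ 0.4913 -0.0773  0.022 ] [ 0.4905 -0.0787  0.022 ]
green [ 0.5719 -0.1037  0.09  ] [ 0.5717 -0.1039  0.022 ]
0.089 [0.5601 0.1248] [0.08826234 0.04853875 0.08727909 0.04874433]
0.089 [0.557175 0.1266  ] [0.05119473 0.08824987 0.05067198 0.08813813]
0.095 [0.5592   0.123575] [0.08755581 0.04824459 0.08667093 0.04842985]
0.095 [0.560725 0.122875] [0.05078474 0.08754302 0.05027574 0.08752988]
[[0.5749 0.1716 0.095 ]
 [0.5908 0.0855 0.095 ]
 [0.5435 0.076  0.095 ]
 [0.5276 0.1612 0.095 ]] [[0.5281 0.1625 0.095 ]
 [0.5784 0.1695 0.095 ]
 [0.5931 0.0832 0.095 ]
 [0.5433 0.0763 0.095 ]]
[[-5.13037576e-04 -9.13168080e-01  4.07582869e-01]
 [-1.16150281e-03  4.07583191e-01  9.13167341e-01]
 [-9.99999194e-01 -4.91948708e-06 -1.26975278e-03]]
```

```bash
python3 -m inch '[{"claw":0,"delta_pos":[0,-0.03,-0.031],"angular":[0,0,0]},{"claw":0,"delta_pos":[0,-0.06,-0.062],"angular":[0,0,0]},{"claw":0,"delta_pos":[0,-0.087,-0.09],"angular":[0,0,0]},{"claw":0,"delta_pos":[0,-0.116,-0.12],"angular":[0,0,0]},{"claw":0,"delta_pos":[0,-0.145,-0.15],"angular":[0,0,0]},{"claw":0,"delta_pos":[0,-0.174,-0.18],"angular":[0,0,0]},{"claw":0,"delta_pos":[0,-0.203,-0.21],"angular":[0,0,0]},{"claw":0,"delta_pos":[0,-0.232,-0.24],"angular":[0,0,0]},{"claw":0,"delta_pos":[0,-0.261,-0.27],"angular":[0,0,0]},{"claw":0,"delta_pos":[0,-0.29,-0.3],"angular":[0,0,0]},{"claw":0,"delta_pos":[0,-0.319,-0.33],"angular":[0,0,0]},{"claw":0,"delta_pos":[0,-0.348,-0.36],"angular":[0,0,0]},{"claw":0,"delta_pos":[0,-0.377,-0.39],"angular":[0,0,0]},{"claw":0,"delta_pos":[0,-0.406,-0.42],"angular":[0,0,0]},{"claw":0,"delta_pos":[0,-0.435,-0.45],"angular":[0,0,0]},{"claw":0,"delta_pos":[0,-0.46,-0.475],"angular":[0,0,0]},{"claw":0,"delta_pos":[0,-0.472,-0.488],"angular":[0,0,0]},{"claw":0,"delta_pos":[0,-0.4796,-0.4956],"angular":[0,0,0]},{"claw":0,"delta_pos":[0,-0.4796,-0.4956],"angular":[0,0,0]},{"claw":0,"delta_pos":[0,-0.4796,-0.4956],"angular":[0,0,0]}]'
python3 - <<'E'
from h import *
from scipy.spatial.transform import Rotation as Ro
im=arm.read_camera("top"); cv2.imwrite("pics/top1.png",im)
st=arm.observe(); print(st["joints"],st["contact_force"],Ro.from_quat(st["tool_rot"],scalar_first=True).as_matrix())
E
```

```text
time: 1.77
tool_pos: [0.4903, -0.0769, 0.3023]
tool_rot: [0.593, -0.384, 0.594, 0.385]
contact_force: [-0.2, 0.5, -0.8]
gripper_width: 0.092
[-1.57826121e-01  1.52116031e-01  1.90276350e+00  4.80334984e-04
  1.08767609e+00 -1.30922218e+00] [-0.10718599  0.07193371 -0.18304406] [[-8.84088580e-04 -9.13241893e-01  4.07416817e-01]
 [ 5.71416196e-04  4.07416448e-01  9.13242307e-01]
 [-9.99999446e-01  1.04019166e-03  1.61648979e-04]]
```

View pics/top1.png

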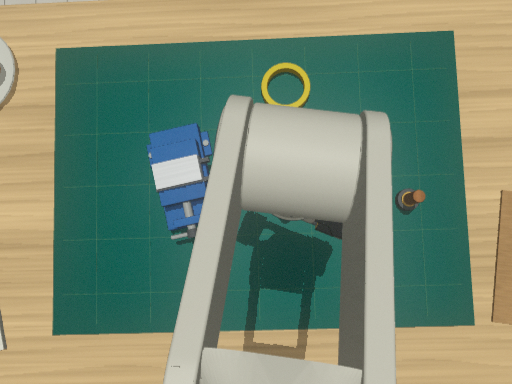

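The arm hides the tappers in the top view; pose is right to under 1 mm. Lowering and gripping.

```bash
python3 -m inch '[{"claw":0,"delta_pos":[0.02,0,0],"angular":[0,0,0]},{"claw":0,"delta_pos":[0.05,0,0],"angular":[0,0,0]},{"claw":0,"delta_pos":[0.08,0,0],"angular":[0,0,0]},{"claw":0,"delta_pos":[0.11,0,0],"angular":[0,0,0]},{"claw":0,"delta_pos":[0.135,0,0],"angular":[0,0,0]},{"claw":0,"delta_pos":[0.155,0,0],"angular":[0,0,0]},{"claw":0,"delta_pos":[0.17,0,0],"angular":[0,0,0]},{"claw":0,"delta_pos":[0.18,0,0],"angular":[0,0,0]},{"claw":0,"delta_pos":[0.185,0,0],"angular":[0,0,0]},{"claw":0,"delta_pos":[0.187,0,0],"angular":[0,0,0]},{"claw":0,"delta_pos":[0.187,0,0],"angular":[0,0,0]}]'
python3 - <<'E'
from h import *
im=arm.read_camera("scene"); crop(im,150,130,300,240,5,"pics/s2.png")
E
```

```text
time: 2.73
tool_pos: [0.4908, -0.0768, 0.116]
tool_rot: [0.593, -0.385, 0.593, 0.385]
contact_force: [0.1, -0.3, 0.7]
gripper_width: 0.0921
```

View pics/s2.png

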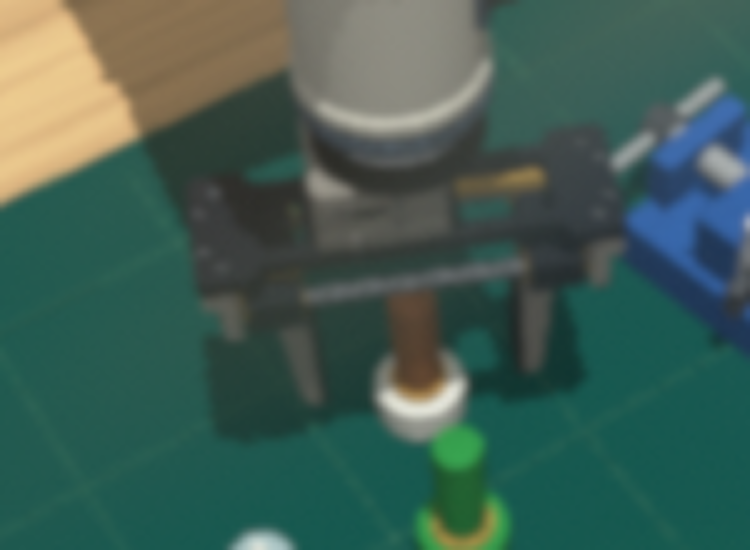

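The white tapper stands centred between the open fingers (handle at about (413,340) in the crop, fingers at 305 and 535); green one clear. Closing.

```bash
python3 -m inch '[{"claw":255,"delta_pos":[0,0,0],"angular":[0,0,0]},{"claw":255,"delta_pos":[0,0,0],"angular":[0,0,0]},{"claw":255,"delta_pos":[0,0,0],"angular":[0,0,0]},{"claw":255,"delta_pos":[0,0,0],"angular":[0,0,0]},{"claw":255,"delta_pos":[0,0,0],"angular":[0,0,0]},{"claw":255,"delta_pos":[0,0,0],"angular":[0,0,0]},{"claw":255,"delta_pos":[0,0,0],"angular":[0,0,0]},{"claw":255,"delta_pos":[0,0,0],"angular":[0,0,0]},{"claw":255,"delta_pos":[0,0,0],"angular":[0,0,0]},{"claw":255,"delta_pos":[0,0,0],"angular":[0,0,0]},{"claw":255,"delta_pos":[0,0,0],"angular":[0,0,0]},{"claw":255,"delta_pos":[0,0,0],"angular":[0,0,0]}]'
```

```text
time: 3.78
tool_pos: [0.4906, -0.0773, 0.1156]
tool_rot: [0.593, -0.385, 0.593, 0.385]
contact_force: [-0.4, 0.1, -1.1]
gripper_width: 0.0235
```

```bash
python3 -m inch '[{"claw":255,"delta_pos":[-0.01,0,0],"angular":[0,0,0]},{"claw":255,"delta_pos":[-0.03,0,0],"angular":[0,0,0]},{"claw":255,"delta_pos":[-0.055,0,0],"angular":[0,0,0]},{"claw":255,"delta_pos":[-0.08,0,0],"angular":[0,0,0]},{"claw":255,"delta_pos":[-0.105,0,0],"angular":[0,0,0]},{"claw":255,"delta_pos":[-0.125,0.001,0.01],"angular":[0,0,0]},{"claw":255,"delta_pos":[-0.13,0.003,0.03],"angular":[0,0,0]},{"claw":255,"delta_pos":[-0.13,0.005,0.055],"angular":[0,0,0]},{"claw":255,"delta_pos":[-0.13,0.007,0.08],"angular":[0,0,0]},{"claw":255,"delta_pos":[-0.13,0.01,0.105],"angular":[0,0,0]},{"claw":255,"delta_pos":[-0.13,0.012,0.13],"angular":[0,0,0]},{"claw":255,"delta_pos":[-0.13,0.014,0.155],"angular":[0,0,0]},{"claw":255,"delta_pos":[-0.13,0.016,0.18],"angular":[0,0,0]},{"claw":255,"delta_pos":[-0.13,0.018,0.2],"angular":[0,0,0]},{"claw":255,"delta_pos":[-0.13,0.0187,0.21],"angular":[0,0,0]},{"claw":255,"delta_pos":[-0.13,0.0187,0.212],"angular":[0,0,0]},{"claw":255,"delta_pos":[-0.13,0.0187,0.212],"angular":[0,0,0]},{"claw":255,"delta_pos":[-0.13,0.0187,0.212],"angular":[0,0,0]}]'
python3 - <<'E'
from h import *
im=arm.read_camera("scene"); crop(im,230,90,390,230,5,"pics/s3.png")
print(arm.observe()["contact_force"])
E
```

```text
time: 5.28
tool_pos: [0.5595, 0.123, 0.2457]
tool_rot: [0.593, -0.385, 0.594, 0.385]
contact_force: [-0.4, 0.5, -3.1]
gripper_width: 0.0233
[ 0.98496566 -0.87960725 -1.5919247 ]
```

View pics/s3.png

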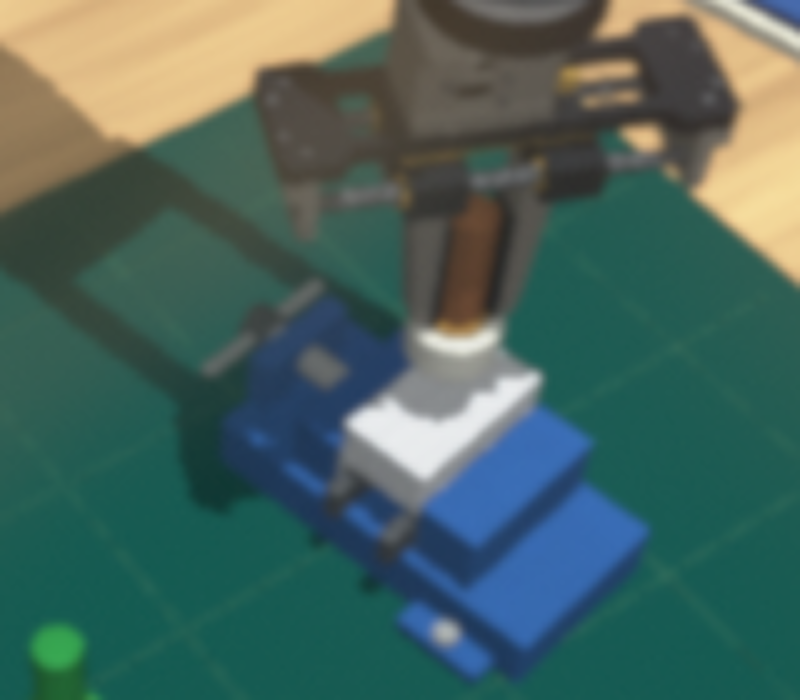

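```bash
python3 -m inch '[{"claw":255,"delta_pos":[0.01,0,0],"angular":[0,0,0]},{"claw":255,"delta_pos":[0.02,0,0],"angular":[0,0,0]},{"claw":255,"delta_pos":[0.027,0,0],"angular":[0,0,0]},{"claw":255,"delta_pos":[0.031,0,0],"angular":[0,0,0]},{"claw":255,"delta_pos":[0.033,0,0],"angular":[0,0,0]},{"claw":255,"delta_pos":[0.033,0,0],"angular":[0,0,0]}]'
python3 -m inch '[{"claw":255,"delta_pos":[0.001,0,0],"angular":[0,0,0]},{"claw":255,"delta_pos":[0.002,0,0],"angular":[0,0,0]},{"claw":255,"delta_pos":[0.003,0,0],"angular":[0,0,0]},{"claw":255,"delta_pos":[0.004,0,0],"angular":[0,0,0]}]'
```

```text
time: 5.83
tool_pos: [0.5597, 0.1237, 0.2118]
tool_rot: [0.593, -0.385, 0.594, 0.385]
contact_force: [0.2, -1.0, -1.9]
gripper_width: 0.0237
time: 6.17
tool_pos: [0.5602, 0.124, 0.2089]
tool_rot: [0.593, -0.385, 0.593, 0.385]
contact_force: [0.2, -1.0, -2.9]
gripper_width: 0.0237
```

```bash
python3 -m inch '[{"claw":255,"delta_pos":[0.0007,0,0],"angular":[0,0,0]},{"claw":255,"delta_pos":[0.0015,0,0],"angular":[0,0,0]},{"claw":255,"delta_pos":[0.002,0,0],"angular":[0,0,0]}]'
python3 -m inch '[{"claw":255,"delta_pos":[0.0007,0,0],"angular":[0,0,0]},{"claw":255,"delta_pos":[0.0015,0,0],"angular":[0,0,0]},{"claw":255,"delta_pos":[0.002,0,0],"angular":[0,0,0]}]'
python3 -m inch '[{"claw":255,"delta_pos":[0.0005,0,0],"angular":[0,0,0]},{"claw":255,"delta_pos":[0.001,0,0],"angular":[0,0,0]}]'
```

```text
time: 6.42
tool_pos: [0.5601, 0.1239, 0.2073]
tool_rot: [0.593, -0.385, 0.593, 0.385]
contact_force: [-2.6, -0.6, 4.9]
gripper_width: 0.0237
time: 6.67
tool_pos: [0.5601, 0.1239, 0.2055]
tool_rot: [0.593, -0.385, 0.593, 0.385]
contact_force: [-2.7, -1.0, 6.5]
gripper_width: 0.0237
time: 6.83
tool_pos: [0.5601, 0.1239, 0.2045]
tool_rot: [0.593, -0.385, 0.593, 0.385]
contact_force: [-2.4, -1.2, 6.1]
gripper_width: 0.0235
```

```bash
python3 -m inch '[{"claw":255,"delta_pos":[0.0007,0,0],"angular":[0,0,0]},{"claw":255,"delta_pos":[0.0015,0,0],"angular":[0,0,0]}]'
python3 -m inch '[{"claw":255,"delta_pos":[0.0005,0,0],"angular":[0,0,0]},{"claw":255,"delta_pos":[0.001,0,0],"angular":[0,0,0]}]'
```

```text
time: 7.0
tool_pos: [0.5601, 0.1239, 0.203]
tool_rot: [0.593, -0.385, 0.593, 0.385]
contact_force: [-2.2, -0.2, 6.8]
gripper_width: 0.0233
time: 7.17
tool_pos: [0.5601, 0.1239, 0.202]
tool_rot: [0.593, -0.385, 0.593, 0.385]
contact_force: [-3.0, -0.5, 5.4]
gripper_width: 0.0237
```

```bash
python3 -m inch '[{"claw":255,"delta_pos":[0.0005,0,0],"angular":[0,0,0]},{"claw":255,"delta_pos":[0.0005,0,0],"angular":[0,0,0]}]'
python3 -m inch '[{"claw":255,"delta_pos":[0.0005,0,0],"angular":[0,0,0]},{"claw":255,"delta_pos":[0.0005,0,0],"angular":[0,0,0]}]'
python3 -m inch '[{"claw":255,"delta_pos":[0.0005,0,0],"angular":[0,0,0]},{"claw":255,"delta_pos":[0.0005,0,0],"angular":[0,0,0]}]'
```

```text
time: 7.33
tool_pos: [0.5601, 0.1239, 0.2014]
tool_rot: [0.593, -0.385, 0.593, 0.385]
contact_force: [-3.0, -0.5, 5.0]
gripper_width: 0.0238
time: 7.5
tool_pos: [0.5601, 0.1239, 0.2009]
tool_rot: [0.593, -0.385, 0.593, 0.385]
contact_force: [-1.9, -1.2, 4.5]
gripper_width: 0.0234
time: 7.67
tool_pos: [0.5601, 0.1239, 0.2006]
tool_rot: [0.593, -0.385, 0.593, 0.385]
contact_force: [-3.4, -0.5, 6.4]
gripper_width: 0.0236
```

```bash
python3 -m inch '[{"claw":255,"delta_pos":[0.0003,0,0],"angular":[0,0,0]},{"claw":255,"delta_pos":[0.0003,0,0],"angular":[0,0,0]}]'
python3 -m inch '[{"claw":255,"delta_pos":[0.0003,0,0],"angular":[0,0,0]},{"claw":255,"delta_pos":[0.0003,0,0],"angular":[0,0,0]}]'
```

```text
time: 7.83
tool_pos: [0.5602, 0.1239, 0.2006]
tool_rot: [0.593, -0.385, 0.593, 0.385]
contact_force: [-4.6, -2.1, 9.6]
gripper_width: 0.0238
time: 8.0
tool_pos: [0.5602, 0.1239, 0.2006]
tool_rot: [0.593, -0.385, 0.593, 0.385]
contact_force: [-5.2, -1.7, 12.6]
gripper_width: 0.0237
```

```bash
python3 -m inch '[{"claw":255,"delta_pos":[0.0003,0,0],"angular":[0,0,0]},{"claw":255,"delta_pos":[0.0003,0,0],"angular":[0,0,0]}]'
python3 -m inch '[{"claw":255,"delta_pos":[0.0002,0,0],"angular":[0,0,0]},{"claw":255,"delta_pos":[0.0002,0,0],"angular":[0,0,0]}]'
```

```text
time: 8.17
tool_pos: [0.5602, 0.1239, 0.2006]
tool_rot: [0.593, -0.385, 0.593, 0.385]
contact_force: [-5.5, -1.0, 16.1]
gripper_width: 0.0236
time: 8.33
tool_pos: [0.5602, 0.1239, 0.2005]
tool_rot: [0.593, -0.385, 0.593, 0.385]
contact_force: [-7.4, -2.6, 17.9]
gripper_width: 0.0232
```

The plate stopped hard, with the tool height steady at 0.2006 (as predicted for seated) while the force rose to about 20 N net. I'll lift and check.

```bash
python3 -m inch '[{"claw":255,"delta_pos":[-0.002,0,0],"angular":[0,0,0]},{"claw":255,"delta_pos":[-0.006,0,0],"angular":[0,0,0]},{"claw":255,"delta_pos":[-0.015,0,0],"angular":[0,0,0]},{"claw":255,"delta_pos":[-0.03,0,0],"angular":[0,0,0]},{"claw":255,"delta_pos":[-0.045,0,0],"angular":[0,0,0]},{"claw":255,"delta_pos":[-0.046,0,0],"angular":[0,0,0]},{"claw":255,"delta_pos":[-0.046,0,0],"angular":[0,0,0]}]'
python3 - <<'E'
from h import *
im=arm.read_camera("scene"); crop(im,230,90,390,230,5,"pics/s4.png")
print(arm.observe()["contact_force"])
E
```

```text
time: 8.92
tool_pos: [0.5606, 0.124, 0.2455]
tool_rot: [0.594, -0.385, 0.592, 0.385]
contact_force: [-0.3, 0.1, -3.0]
gripper_width: 0.0234
[-0.03121078 -0.02958355 -2.75607658]
```

View pics/s4.png

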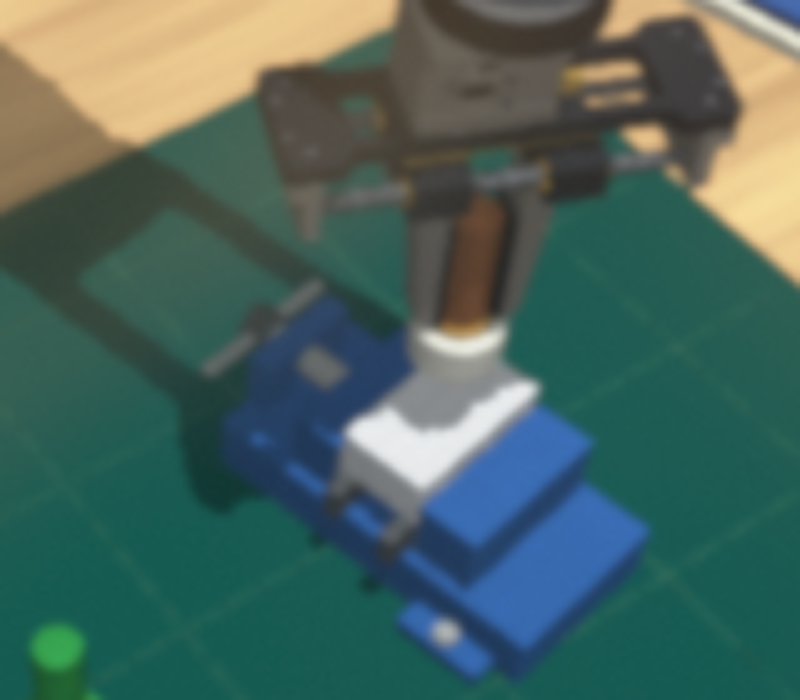

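The plate sits visibly lower (near corner about (420,487) in the crop, was (428,478)), and the tapper hasn't slipped in the fingers. I'm taking it back.

```bash
python3 -m inch '[{"claw":255,"delta_pos":[0,-0.001,-0.01],"angular":[0,0,0]},{"claw":255,"delta_pos":[0,-0.003,-0.03],"angular":[0,0,0]},{"claw":255,"delta_pos":[0,-0.005,-0.055],"angular":[0,0,0]},{"claw":255,"delta_pos":[0,-0.007,-0.08],"angular":[0,0,0]},{"claw":255,"delta_pos":[0,-0.009,-0.105],"angular":[0,0,0]},{"claw":255,"delta_pos":[0,-0.011,-0.13],"angular":[0,0,0]},{"claw":255,"delta_pos":[0,-0.013,-0.155],"angular":[0,0,0]},{"claw":255,"delta_pos":[0,-0.015,-0.18],"angular":[0,0,0]},{"claw":255,"delta_pos":[0,-0.017,-0.2],"angular":[0,0,0]},{"claw":255,"delta_pos":[0,-0.018,-0.21],"angular":[0,0,0]},{"claw":255,"delta_pos":[0,-0.0182,-0.2125],"angular":[0,0,0]},{"claw":255,"delta_pos":[0.02,-0.0182,-0.2125],"angular":[0,0,0]},{"claw":255,"delta_pos":[0.045,-0.0182,-0.2125],"angular":[0,0,0]},{"claw":255,"delta_pos":[0.07,-0.0182,-0.2125],"angular":[0,0,0]},{"claw":255,"delta_pos":[0.09,-0.0182,-0.2125],"angular":[0,0,0]},{"claw":255,"delta_pos":[0.105,-0.0182,-0.2125],"angular":[0,0,0]},{"claw":255,"delta_pos":[0.115,-0.0182,-0.2125],"angular":[0,0,0]},{"claw":255,"delta_pos":[0.12,-0.0182,-0.2125],"angular":[0,0,0]},{"claw":255,"delta_pos":[0.122,-0.0182,-0.2125],"angular":[0,0,0]},{"claw":255,"delta_pos":[0.122,-0.0182,-0.2125],"angular":[0,0,0]}]'
```

```text
time: 10.63
tool_pos: [0.4903, -0.0773, 0.1226]
tool_rot: [0.593, -0.385, 0.593, 0.385]
contact_force: [0.1, -0.1, -2.4]
gripper_width: 0.0235
```

```bash
python3 -m inch '[{"claw":255,"delta_pos":[0.002,0,0],"angular":[0,0,0]},{"claw":255,"delta_pos":[0.004,0,0],"angular":[0,0,0]},{"claw":255,"delta_pos":[0.0055,0,0],"angular":[0,0,0]},{"claw":255,"delta_pos":[0.0065,0,0],"angular":[0,0,0]},{"claw":255,"delta_pos":[0.0065,0,0],"angular":[0,0,0]}]'
python3 -m inch '[{"claw":255,"delta_pos":[0.0004,0,0],"angular":[0,0,0]},{"claw":255,"delta_pos":[0.0004,0,0],"angular":[0,0,0]}]'
```

```text
time: 11.05
tool_pos: [0.49, -0.0776, 0.1161]
tool_rot: [0.593, -0.385, 0.593, 0.385]
contact_force: [0.2, 0.9, -2.2]
gripper_width: 0.0238
time: 11.22
tool_pos: [0.4901, -0.0776, 0.1157]
tool_rot: [0.593, -0.385, 0.593, 0.385]
contact_force: [-0.1, 0.0, -3.1]
gripper_width: 0.0235
```

```bash
python3 -m inch '[{"claw":255,"delta_pos":[0.0004,0,0],"angular":[0,0,0]},{"claw":255,"delta_pos":[0.0004,0,0],"angular":[0,0,0]}]'
python3 -m inch '[{"claw":255,"delta_pos":[0.0003,0,0],"angular":[0,0,0]},{"claw":255,"delta_pos":[0.0003,0,0],"angular":[0,0,0]}]'
```

```text
time: 11.38
tool_pos: [0.4901, -0.0776, 0.1156]
tool_rot: [0.593, -0.385, 0.593, 0.385]
contact_force: [-2.9, -0.5, 3.3]
gripper_width: 0.0233
time: 11.55
tool_pos: [0.4902, -0.0776, 0.1156]
tool_rot: [0.593, -0.385, 0.593, 0.385]
contact_force: [-3.1, 0.2, 7.2]
gripper_width: 0.0235
```

The tapper is on the table. Relieving the press, then opening.

```bash
python3 -m inch '[{"claw":255,"delta_pos":[-0.0007,0,0],"angular":[0,0,0]},{"claw":255,"delta_pos":[-0.0007,0,0],"angular":[0,0,0]},{"claw":170,"delta_pos":[-0.0007,0,0],"angular":[0,0,0]},{"claw":150,"delta_pos":[-0.0007,0,0],"angular":[0,0,0]},{"claw":120,"delta_pos":[-0.0007,0,0],"angular":[0,0,0]},{"claw":80,"delta_pos":[-0.0007,0,0],"angular":[0,0,0]},{"claw":40,"delta_pos":[-0.0007,0,0],"angular":[0,0,0]},{"claw":0,"delta_pos":[-0.0007,0,0],"angular":[0,0,0]},{"claw":0,"delta_pos":[-0.0007,0,0],"angular":[0,0,0]},{"claw":0,"delta_pos":[-0.0007,0,0],"angular":[0,0,0]},{"claw":0,"delta_pos":[-0.0007,0,0],"angular":[0,0,0]},{"claw":0,"delta_pos":[-0.0007,0,0],"angular":[0,0,0]},{"claw":0,"delta_pos":[-0.0007,0,0],"angular":[0,0,0]},{"claw":0,"delta_pos":[-0.0007,0,0],"angular":[0,0,0]}]'
```

```text
time: 12.72
tool_pos: [0.49, -0.0776, 0.1157]
tool_rot: [0.593, -0.385, 0.593, 0.385]
contact_force: [-1.0, -1.2, -0.1]
gripper_width: 0.0919
```

```bash
python3 -m inch '[{"claw":0,"delta_pos":[-0.01,0,0],"angular":[0,0,0]},{"claw":0,"delta_pos":[-0.03,0,0],"angular":[0,0,0]},{"claw":0,"delta_pos":[-0.06,0,0],"angular":[0,0,0]},{"claw":0,"delta_pos":[-0.09,0,0],"angular":[0,0,0]},{"claw":0,"delta_pos":[-0.12,0,0],"angular":[0,0,0]},{"claw":0,"delta_pos":[-0.15,0,0],"angular":[0,0,0]},{"claw":0,"delta_pos":[-0.18,0,0],"angular":[0,0,0]},{"claw":0,"delta_pos":[-0.19,0.02,0.02],"angular":[0,0,0]},{"claw":0,"delta_pos":[-0.19,0.05,0.05],"angular":[0,0,0]},{"claw":0,"delta_pos":[-0.19,0.08,0.08],"angular":[0,0,0]},{"claw":0,"delta_pos":[-0.19,0.11,0.11],"angular":[0,0,0]},{"claw":0,"delta_pos":[-0.19,0.14,0.14],"angular":[0,0,0]},{"claw":0,"delta_pos":[-0.19,0.17,0.17],"angular":[0,0,0]},{"claw":0,"delta_pos":[-0.19,0.2,0.2],"angular":[0,0,0]},{"claw":0,"delta_pos":[-0.19,0.23,0.23],"angular":[0,0,0]},{"claw":0,"delta_pos":[-0.19,0.26,0.26],"angular":[0,0,0]},{"claw":0,"delta_pos":[-0.19,0.29,0.29],"angular":[0,0,0]},{"claw":0,"delta_pos":[-0.19,0.31,0.31],"angular":[0,0,0]},{"claw":0,"delta_pos":[-0.19,0.32,0.32],"angular":[0,0,0]},{"claw":0,"delta_pos":[-0.19,0.32,0.32],"angular":[0,0,0]}]'
python3 -m inch '[{"claw":0,"delta_pos":[0,0.03,0.03],"angular":[0,0,0]},{"claw":0,"delta_pos":[0,0.06,0.06],"angular":[0,0,0]},{"claw":0,"delta_pos":[0,0.09,0.09],"angular":[0,0,0]},{"claw":0,"delta_pos":[0,0.12,0.12],"angular":[0,0,0]},{"claw":0,"delta_pos":[0,0.14,0.14],"angular":[0,0,0]},{"claw":0,"delta_pos":[0,0.15,0.15],"angular":[0,0,0]},{"claw":0,"delta_pos":[0,0.15,0.15],"angular":[0,0,0]}]'
python3 - <<'E'
from h import *
a=arm.read_camera("top");b=arm.read_camera("scene")
cv2.imwrite("pics/top5.png",a);cv2.imwrite("pics/scene5.png",b)
crop(a,255,140,355,230,6,"pics/c5a.png");crop(b,190,130,370,260,4,"pics/c5b.png")
crop(a,130,110,230,245,4,"pics/c5v.png");crop(b,260,130,370,230,5,"pics/c5sv.png")
E
```

```text
time: 14.38
tool_pos: [0.327, 0.3476, 0.3064]
tool_rot: [0.593, -0.386, 0.592, 0.386]
contact_force: [-0.7, 0.6, -0.5]
gripper_width: 0.0917
time: 14.97
tool_pos: [0.2519, 0.5446, 0.3058]
tool_rot: [0.593, -0.385, 0.593, 0.385]
contact_force: [0.7, -1.0, -0.4]
gripper_width: 0.092
```

View pics/top5.png

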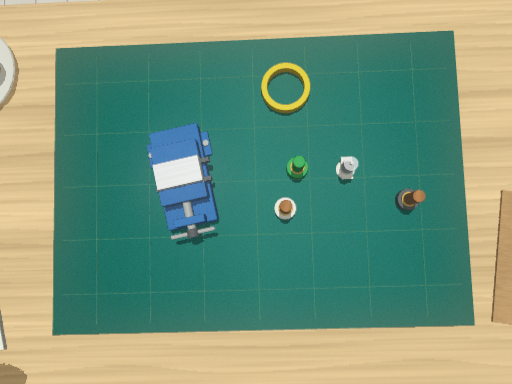

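View pics/c5b.png

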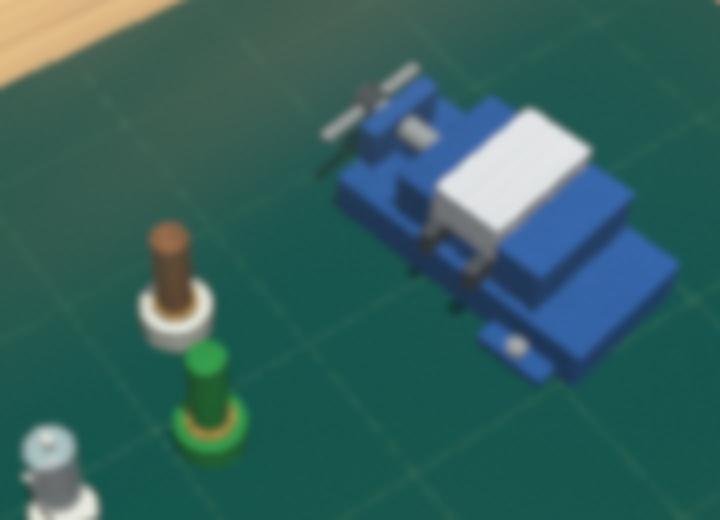

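View pics/c5sv.png

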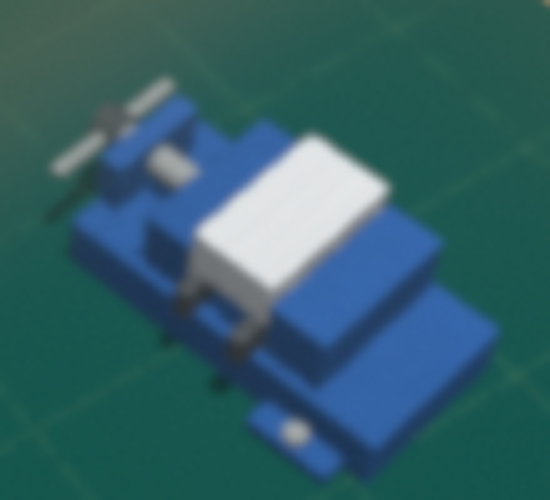

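View pics/c5a.png

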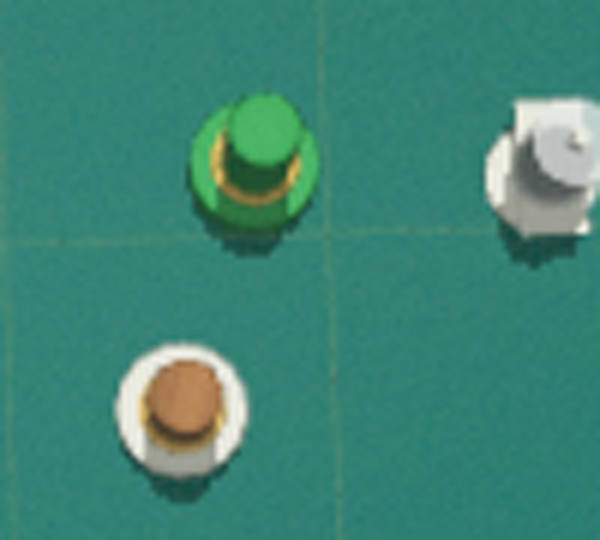

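```bash
python3 - <<'E'
from h import *
q=lambda v,k,o:(v+.5)/k-.5+o
S=np.mean([[q(x,5,260),q(y,5,130)] for x,y in[(315,132),(391,187),(270,290),(195,230)]],0)
for z in(.085,.088,.092):print(z,proj("scene",[.560,.124,z]),S.round(1))
print(arm.observe()["qvel"].round(3)); arm.job_done()
E
```

```text
0.085 [318.2 171.6] [318.2 171.6]
0.088 [318.3 170.8] [318.2 171.6]
0.092 [318.5 169.8] [318.2 171.6]
[-0.018 -0.014  0.018 -0.001 -0.001  0.002]
the job is handed in; nothing more can be done
```

I pushed the plate down onto the parallels with the white-headed tapper, stood the tapper back in its place and handed the job in at about 15 s.

- **Pushing:** the plate slid about 7 mm at a steady 8–9 N. It then stopped hard with the tapper's striking face at 85 mm, the height given for a seated plate. I kept pushing to about 20 N net and it moved no further than 0.1 mm.
- **Plate height:** in the final scene picture the plate's centre matches a top height of 85 mm to within 0.1 px. The uncertainty is about 2 mm because of the camera calibration.
- **Parallels:** I did not test directly that they can no longer slide; I am relying on the hard stop.
- **Tapper:** it stands upright within about 1 mm of where I took it, and the gripper is open and well clear.
- **Other objects:** the steel tapper, green tapper, syringe and tape roll look unmoved. Only the tapper touched the plate.

No check failed or disagreed.

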